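# Set the stencil holder's jaw to its gauge mark

### The job

Set the stencil holder for the next frame: lay a fingertip on the knurled adjuster wheel and roll it in light strokes, without gripping it, until the moving jaw has closed so far that the steel blade on the jaw is in line with the blade of the gauge cursor on the rail. Turn only the wheel: do not push the jaw or the cursor directly, leave everything else on the bench where it is, and finish with the hand clear.

Things in the scene. Friction and masses are not known exactly. Their poses are not given: they have to be found in the camera images.
- holder: fixed dark grey base plate, 108 along its x (-50 to +58), 320 along y (-265 to +55), 15 high; z up. Origin: on the table under the middle of the adjuster wheel. Fixed dark jaw (80 x 20, top 70 above the table) at y = -245; the moving jaw travels between it and the wheel on a screw along y. Black gauge rail, 10 wide, top 65 above the table, at x = +52, y = -45 to -235.
- wheel: knurled steel adjuster wheel, upright, diameter 60, 20 wide, level axis along the holder's y. Origin: its centre, 45 above the table; this frame turns with it. Rolling its top towards the holder's +x closes the gap by 5 mm per radian (1 mm per 6 mm of rim travel); rolling back opens it. About 2 N along the rim turns it; it stays where left. Takes several strokes.
- wheel_top (a point): topmost point of the adjuster wheel, mid-width, 75 above the table; does not turn; axes as the holder's. Grey bearing cheeks stand 4 off the wheel's flat faces (50 along x, 10 thick, tops 58 above the table), guards in front and behind at x = +-35 (6 thick, tops 45), so the top 17 stand proud. The wheel is rigid: 5 N of press rolls it well, over 80 N is too hard.
- jaw: moving jaw, dark steel block 80 (x) x 20 (y), from 16 to 68 above the table, axes as the holder's; origin: middle of its underside. Closing moves it to the holder's -y. Along its top edge that faces the fixed jaw stands a thin upright steel blade, 2 thick, 14 high, along x.
- jaw_index (a point): rail end of the jaw's blade, at its top, in the middle of its 2 thickness (82 above the table, at the holder's x = +44); axes as the holder's.
- gauge_mark (a point): jaw end of the gauge cursor's upright blade (2 thick, 16 along x), at its top, mid-thickness (82 above the table, at the holder's x = +46.5); axes as the holder's. The cursor is a dark slider 12 wide, clamped on the gauge rail; at the start 10 to 31 mm from the jaw's blade towards the holder's -y. Done when jaw_index and gauge_mark have the same y in the holder's frame.
- spare_wheel: spare knurled steel wheel lying flat, diameter 60, 20 high; loose; origin in the middle of its underside
- loupe: small black eye loupe standing upright, diameter 38, 38 high; loose; origin in the middle of its underside
- gauge_block: plain steel block 30 x 40 x 18 high; loose; origin in the middle of its underside
- screwdriver: screwdriver 150 long lying on the table; loose
- stencil: thin aluminium stencil frame with eight dark windows, 140 x 100 x 4, lying flat; loose; origin in the middle of its underside
- dropper: white closed bottle with grey cap, diameter 42, 85 high; loose; origin in the middle of its underside
- clip_tray: small empty grey tray 70 x 90 x 18 high; loose; origin in the middle of its underside

How it is judged:
On the way, in this order (a step that is already met when the one before it is completed fails the run):
1. a fingertip rests on the adjuster wheel (contact force between the fingers and wheel above 0.3 N), for 0.1 s.
2. the jaw's blade comes in line with the cursor's blade, within 2 mm (y of jaw_index in the frame of gauge_mark between -0.002 and 0.002 m), for 0.1 s.
At the end, for the whole second after the job is handed in: the jaw's blade stands within 2 mm of the gauge cursor's blade along the holder's y, the jaw at rest, the cursor not moved (under 1.5 mm) (all of step 2 and linear speed of jaw below 0.004 m/s and distance of gauge_mark from where it was at the start of the episode below 0.0015 m); the robot touches nothing.
It fails at once if the jaw was pushed directly (contact force between the arm and jaw above 2 N).
It fails at once if the jaw was pushed directly by the fingers (contact force between the fingers and jaw above 2 N).
It fails at once if the gauge cursor was moved (distance of gauge_mark from where it was at the start of the episode above 0.003 m).
It fails at once if the wheel was pressed with more than 80 N (contact force between the fingers and wheel above 80 N).
It fails at once if a loose thing on the bench was moved or lifted by more than 15 mm (distance of any of spare_wheel, loupe, gauge_block, screwdriver, stencil, dropper, clip_tray from where it was at the start of the episode above 0.015 m).
It also fails if it takes over 64 s, if anything falls off the work surface, if the arm or the gripper's body presses on something with over 40 N, if the wrist force passes 120 N, or if a joint passes its speed limit or range.

### The arm

A 6-joint arm with a two-finger parallel gripper is mounted at the origin on the work surface. World frame = base frame: x ahead of the robot, y to its left, z up, the work surface at z = 0. Lengths are in m, angles in rad, forces in N, time in s.
With the tool pointing down it reaches from about 0.25 to 0.775 m from the base axis. Payload 4 kg.
Tool frame: the origin (TCP) lies midway between the tips of the shut fingers; the grasp point (between the pads) lies 19 mm behind it; z points along the fingers, y is the direction in which the jaws open and shut (so a half turn about z gives the same grasp; the last joint's range is limited). The gripper opens to 94 mm and grips with 3 to 60 N. Pads are 16 mm wide; open, the fingers measure 119 mm over their backs; the gripper's body (75 mm by 177 mm) begins 78 mm behind the grasp point.
Start: joints at [-1.256, 0.087, 1.371, -0, 1.684, -0.103], TCP at [0.223, -0.503, 0.206] pointing down, gripper open.
Joint ranges: [-3.1, 3.1], [-0.76, 2.03], [0.27, 2.55], [-1.08, 4.22], [0.17, 2.65], [-2.57, 2.57]. Speed limits (rad/s): [2.79, 2.79, 3.14, 3.14, 3.14, 3.14].

### API

Orientations are given as [roll, pitch, yaw] about the fixed x, y, z axes, in that order (R = Rz(yaw) Ry(pitch) Rx(roll)).
In Python, from bench import robot gives the robot as it stands.
- The arm moves only by the tool servo_tool, never from a script. Its argument "rows" is a list of rows, each a list of 2 entries, a list of its own where there are three numbers: the shift along the tool's x, y, z normalised to -1 to 1, where 1 is 0.08 m, then the turn about the tool's z normalised to -1 to 1, where 1 is pi/2 rad. A call has 1 to 12 rows; each row is the pose to reach, as a shift and turn from the pose commanded when the call began, along the tool's axes at that moment; what a row does not reach only later rows make up. A row lasts 1/12 s, in which the tool goes at most 41.7 mm and 7.16 degrees, less where a joint would pass 70% of its speed; a pose out of reach is approached as far as the arm can. A call with a number of a shift or a turn outside -1 to 1 is refused whole. A call with a gripper value outside its range is refused whole. "grip" is the closure, from -1 (fully open) to 1 (shut), set as the call begins (left out, the last holds). The fingers move at their own pace and stop on an object; the grip force is fixed at half the most. Time passes only in rows, so rows that repeat a pose let the fingers close. It gives the time, the measured TCP pose, the force and the opening at its end, in the units of the state.
- robot.get_obs(): the state, without advancing time (a new reading comes with each control period).
- robot.snapshot(name): name is "side" or "top" or "wrist"; returns a dict with "pixels" (480x640x3 uint8, red, green, blue), "camera_matrix" (3x3 intrinsics, pixels), "world_from_camera" (4x4, takes a point from camera to world coordinates). Camera axes: x right, y down, z forward; pixel columns grow to the right and rows downward; lengths in m; the calibration is good to about 2 mm. A picture is of the moment at which its call begins. There is no depth.
- robot.close_job(): hands the job in, once; it reports no verdict.
The state is a dict: "time": time; "joint_positions": joint angles; "qvel": joint speeds; "joint_torque": joint torques, N m; "tool_pos": TCP position; "ee_rot": TCP orientation; "wrist_force": force on the tool from outside, world axes, zero at the start; "wrist_torque": the same for the moment, N m; "width": finger opening in m.
Only numpy, scipy, OpenCV 4.12 (cv2) and the standard library are available. Lean on these libraries where they do the work, as an engineer would, in place of code of your own. Each camera call takes 0.05 s, during which the arm holds its last target.

## Working session

There is one attempt and no reset: what is moved stays moved. The work goes in short steps, Python scripts to look and compute and a tool call to move; the robot and the scene stay as the last step left them, time stands still between calls to the robot, and variables do not carry over. Pictures are saved under pics/ and viewed, and the job is handed in when it is done.

Besides the shell and the picture viewer there is one more tool, called after "Emit:" as name([rows], argument=value, ...), one row to a line, values as JSON. servo_tool: Moves the arm, as the interface text tells. Its arguments: {"type":"object","properties":{"rows":{"type":"array"},"grip":{"type":"number"}},"required":["rows"]}

```bash
mkdir -p pics; ls; python3 - <<'E'
from bench import robot
import cv2,numpy as np
o=robot.get_obs();print({k:np.round(v,3).tolist() for k,v in o.items()})
for n in ["top","side","wrist"]:
    s=robot.snapshot(n);cv2.imwrite(f"pics/{n}0.png",s["pixels"][:,:,::-1]);np.savez(f"{n}0.npz",**s)
    print(n,np.round(s["camera_matrix"],1).tolist(),np.round(s["world_from_camera"],3).tolist())
E
```

```text
pics
{'time': 0.0, 'joint_positions': [-1.256, 0.088, 1.372, -0.0, 1.684, -0.103], 'qvel': [-0.001, 0.001, -0.001, 0.001, -0.001, -0.001], 'joint_torque': [-0.001, -34.019, -30.242, 0.072, 0.033, -0.0], 'tool_pos': [0.223, -0.502, 0.204], 'ee_rot': [-3.139, -0.0, 0.418], 'wrist_force': [0.761, 0.428, 0.167], 'wrist_torque': [0.012, -0.015, -0.013], 'width': 0.094}
top [[468.6, 0.0, 320.6], [0.0, 468.6, 241.1], [0.0, 0.0, 1.0]] [[-0.019, -0.987, 0.16, 0.479], [-0.998, 0.01, -0.058, 0.151], [0.055, -0.161, -0.985, 0.713], [0.0, 0.0, 0.0, 1.0]]
side [[489.6, 0.0, 323.9], [0.0, 489.6, 239.1], [0.0, 0.0, 1.0]] [[-0.74, -0.452, 0.497, 0.238], [-0.672, 0.51, -0.537, 0.536], [-0.01, -0.732, -0.681, 0.587], [0.0, 0.0, 0.0, 1.0]]
wrist [[345.4, 0.0, 317.4], [0.0, 345.4, 234.4], [0.0, 0.0, 1.0]] [[0.406, -0.89, -0.209, 0.283], [-0.914, -0.396, -0.091, -0.477], [-0.001, 0.228, -0.974, 0.384], [0.0, 0.0, 0.0, 1.0]]
```

View pics/top0.png

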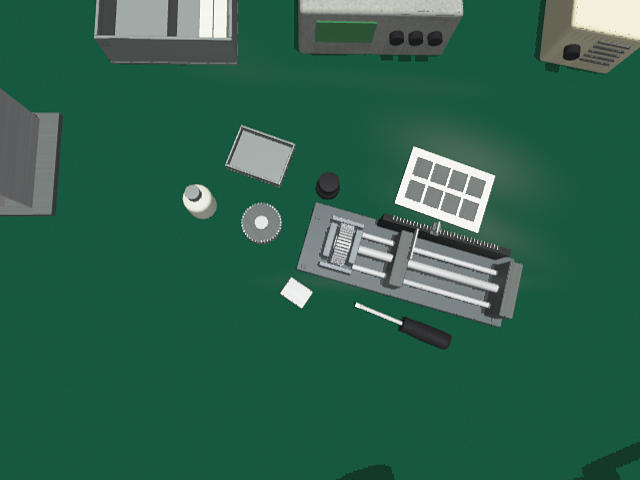

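View pics/side0.png

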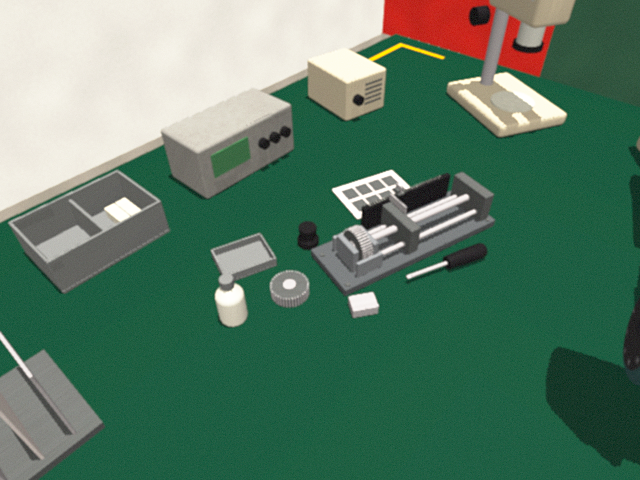

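View pics/wrist0.png

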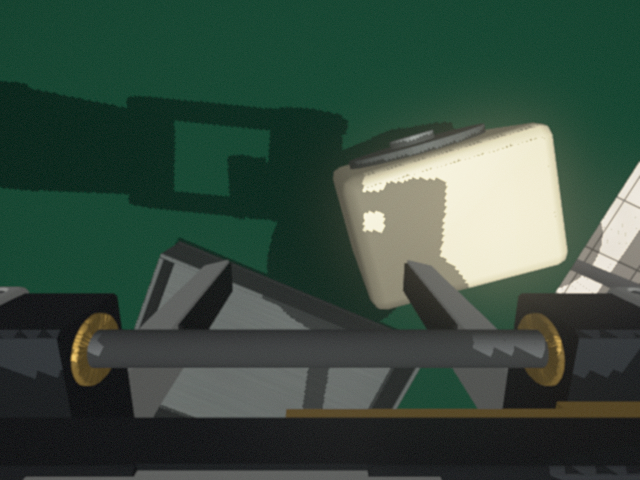

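```bash
python3 - <<'E'
import cv2,numpy as np
p=cv2.imread("pics/top0.png")
cv2.imwrite("pics/top0z.png",cv2.resize(p[195:335,290:530],None,fx=3.33,fy=3.33,interpolation=cv2.INTER_CUBIC))
p=cv2.imread("pics/side0.png")
cv2.imwrite("pics/side0z.png",cv2.resize(p[160:300,300:500],None,fx=4,fy=4,interpolation=cv2.INTER_CUBIC))
E
```

```text
(no output)
```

View pics/top0z.png

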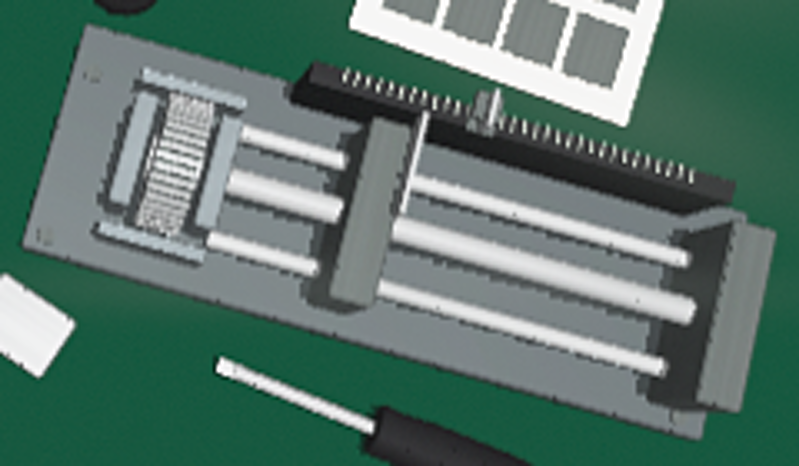

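View pics/side0z.png

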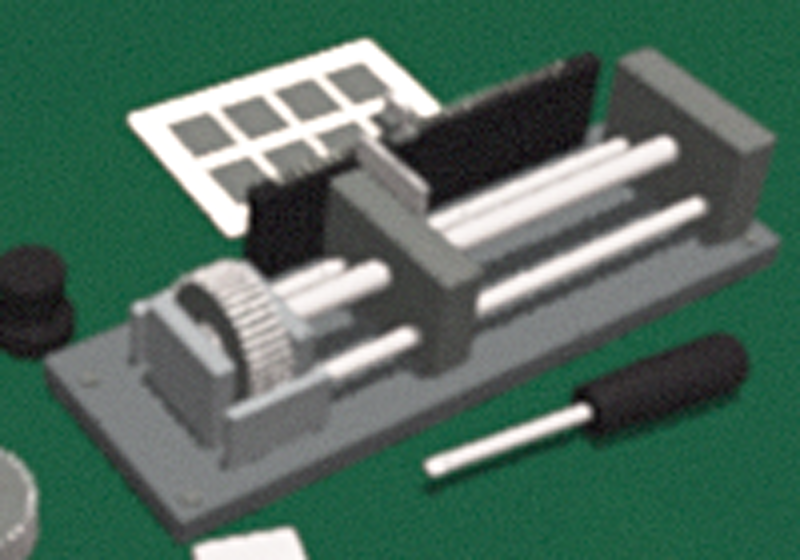

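```bash
cat > h.py <<'E'
import numpy as np
def ray(s,uv,z):
    K=s["camera_matrix"];T=s["world_from_camera"]
    d=T[:3,:3]@np.linalg.solve(K,[uv[0],uv[1],1]);o=T[:3,3]
    return o+d*(z-o[2])/d[2]
def proj(s,P):
    K=s["camera_matrix"];T=s["world_from_camera"]
    c=T[:3,:3].T@(np.asarray(P)-T[:3,3]);q=K@c;return q[:2]/q[2]
def fit(h,w):
    h=np.array(h);w=np.array(w);hc=h.mean(0);wc=w.mean(0)
    H=(h-hc).T@(w-wc);yaw=np.arctan2(H[0,1]-H[1,0],H[0,0]+H[1,1])
    R=np.array([[np.cos(yaw),-np.sin(yaw)],[np.sin(yaw),np.cos(yaw)]])
    t=wc-R@hc;return yaw,R,t,(h@R.T+t-w)*1000
E
python3 - <<'E'
import numpy as np
from h import *
T=np.load("top0.npz");S=np.load("side0.npz")
top=lambda x,y:(290+(x+.5)/3.33-.5,195+(y+.5)/3.33-.5)
sid=lambda x,y:(300+(x+.5)/4-.5,160+(y+.5)/4-.5)
pts=[(T,top(85,27),58,55,15),(T,top(22,243),-50,55,15),(T,top(703,437),-50,-265,15),(T,top(775,232),40,-255,70),(T,top(740,410),-40,-255,70),
(S,sid(47,363),58,55,15),(S,sid(183,527),-50,55,15),(S,sid(778,243),-50,-265,15),(S,sid(630,62),40,-235,70),(S,sid(765,150),-40,-235,70)]
h=[];w=[]
for s,uv,x,y,z in pts: h.append((x/1e3,y/1e3));w.append(ray(s,uv,z/1e3)[:2])
for sl in (slice(0,5),slice(5,10),slice(0,10)):
    yaw,R,t,res=fit(h[sl],w[sl]);print(yaw,t,np.round(res,1).tolist())
np.savez("pose.npz",yaw=yaw,R=R,t=t)
f=lambda s,uv,z:np.round((ray(s,uv,z)[:2]-t)@R*1000,1)
print("blade",f(T,top(427,112),.082),f(T,top(406,210),.082),"cursor",f(T,top(489,128),.082),f(T,top(495,90),.082))
for nm,P in (("wheel",(0,0,.075)),):
    Pw=[*(R@P[:2]+t),P[2]];print(nm,Pw,proj(T,Pw),proj(S,Pw))
E
```

```text
-0.28899754640357206 [0.58361425 0.0819812 ] [[2.4, 0.7], [-1.7, 1.5], [-1.2, 0.3], [1.4, -1.7], [-0.9, -0.6]]
-0.29308189343396474 [0.58181331 0.08186645] [[0.8, -1.3], [-1.5, -1.1], [-4.2, -4.7], [2.6, 1.0], [2.2, 6.2]]
-0.29079517628619256 [0.58269207 0.08193275] [[1.5, 0.5], [-2.5, 1.5], [-2.5, 0.5], [0.1, -1.7], [-2.3, -0.5], [1.6, -1.1], [-0.7, -1.1], [-2.8, -4.9], [4.1, 1.0], [3.6, 6.0]]
blade [ 45.  -94.5] [  2.5 -95.8] cursor [  45.7 -121.4] [  62.2 -120.1]
wheel [np.float64(0.5826920676601519), np.float64(0.08193274766032088), 0.075] [343.55555627 241.1898485 ] [359.10578457 231.13287035]
```

```bash
python3 - <<'E'
import numpy as np
from h import *
S=np.load("side0.npz");T=np.load("top0.npz");W=np.load("wrist0.npz")
for n,uv in dict(mic_l=(447,95),mic_b=(500,135),mic_r=(565,118),ctrl=(345,115),micfar=(500,75)).items(): print(n,ray(S,uv,0).round(3))
for uv in [(545,70),(608,70)]: print(ray(T,uv,0).round(3))
for uv in [(380,305),(560,265),(545,125),(340,170),(170,240),(400,330)]: print('w',ray(W,uv,0.02).round(3))
E
```

```text
mic_l [ 0.794 -0.538  0.   ]
mic_b [ 0.6   -0.448  0.   ]
mic_r [ 0.522 -0.62   0.   ]
ctrl [ 0.924 -0.287  0.   ]
micfar [ 0.749 -0.733  0.   ]
[ 0.885 -0.276  0.   ]
[ 0.886 -0.387  0.   ]
w [ 0.158 -0.61   0.02 ]
w [ 0.282 -0.77   0.02 ]
w [ 0.401 -0.675  0.02 ]
w [ 0.277 -0.505  0.02 ]
w [ 0.134 -0.367  0.02 ]
w [ 0.14  -0.645  0.02 ]
```

Emit:
servo_tool([
  [[0.35,-0.35,0],0],
  [[0.7,-0.7,0],0],
  [[1,-1,0],0],
], grip=1)

```text
time: 0.4
tool_pos: [0.264, -0.3954, 0.2047]
ee_rot: [-3.14, -0.001, 0.417]
wrist_force: [0.0, -0.3, 0.6]
width: 0.0776
```

Emit:
servo_tool([
  [[0.35,-0.35,0],0],
  [[0.7,-0.7,0],0],
  [[1,-1,0],0],
])

```text
time: 0.65
tool_pos: [0.3047, -0.2892, 0.2052]
ee_rot: [-3.141, -0.0, 0.418]
wrist_force: [0.2, -0.7, -0.0]
width: 0.0575
```

Emit:
servo_tool([
  [[0.35,-0.35,0],0],
  [[0.7,-0.7,0],0],
  [[1,-1,0],0],
])

```text
time: 0.9
tool_pos: [0.3453, -0.1837, 0.2053]
ee_rot: [-3.141, -0.0, 0.418]
wrist_force: [0.3, -0.6, 0.2]
width: 0.0375
```

Emit:
servo_tool([
  [[0.35,-0.35,0],0],
  [[0.7,-0.7,0],0],
  [[1,-1,0],0],
  [[1,-1,0],-0.08],
  [[1,-1,0],-0.16],
  [[1,-1,0],-0.24],
  [[1,-1,0],-0.32],
  [[1,-1,0],-0.4],
  [[1,-1,0],-0.48],
  [[1,-1,0],-0.55],
  [[1,-1,0],-0.55],
  [[1,-1,0],-0.55],
])

```text
time: 1.9
tool_pos: [0.3856, -0.0803, 0.2052]
ee_rot: [-3.141, 0.0, 1.279]
wrist_force: [0.3, -0.6, -0.0]
width: 0.0004
```

Emit:
servo_tool([
  [[0.35,0.35,0],0],
  [[0.7,0.7,0],0],
  [[1,1,0],0],
])

```text
time: 2.15
tool_pos: [0.4867, -0.0257, 0.2055]
ee_rot: [3.141, -0.0, 1.278]
wrist_force: [-0.3, -0.1, 0.2]
width: 0.0001
```

Emit:
servo_tool([
  [[0.35,0.25,0],0],
  [[0.7,0.5,0],0],
  [[1,0.75,0],0],
  [[1,0.75,0],0],
])

```text
time: 2.48
tool_pos: [0.5685, 0.0361, 0.2032]
ee_rot: [-3.14, -0.001, 1.283]
wrist_force: [-0.2, -1.0, 0.3]
width: 0.0006
```

Emit:
servo_tool([
  [[0.35,0,0.3],0],
  [[0.65,0,0.6],0],
  [[0.65,0,0.75],0],
  [[0.65,0,0.75],0],
  [[0.65,0,0.75],0],
])

```text
time: 2.9
tool_pos: [0.5795, 0.082, 0.1448]
ee_rot: [-3.14, 0.002, 1.28]
wrist_force: [-1.1, -0.2, -0.4]
width: 0.0003
```

```bash
cat >> h.py <<'E'
def snap(tag,names=("top","side","wrist")):
    from bench import robot
    import cv2
    for n in names:
        s=robot.snapshot(n);cv2.imwrite(f"pics/{n}{tag}.png",s["pixels"][:,:,::-1]);np.savez(f"{n}{tag}.npz",**s)
    o=robot.get_obs();p=np.load("pose.npz")
    print("t",o["time"],"tcp",o["tool_pos"],"in holder",((o["tool_pos"][:2]-p["t"])@p["R"]*1000).round(1),"rot",o["ee_rot"],"q",np.round(o["joint_positions"],2),"F",o["wrist_force"])
E
python3 -c "
from h import *
snap('1')"
```

```text
t 3.05 tcp [0.58114738 0.0817735  0.14759958] in holder [-1.4 -0.6] rot [ 3.13827245e+00 -6.61685364e-04  1.27979950e+00] q [ 0.04  0.18  1.38 -0.    1.58  0.33] F [-0.3148665   0.08476221  0.99325709]
```

View pics/wrist1.png

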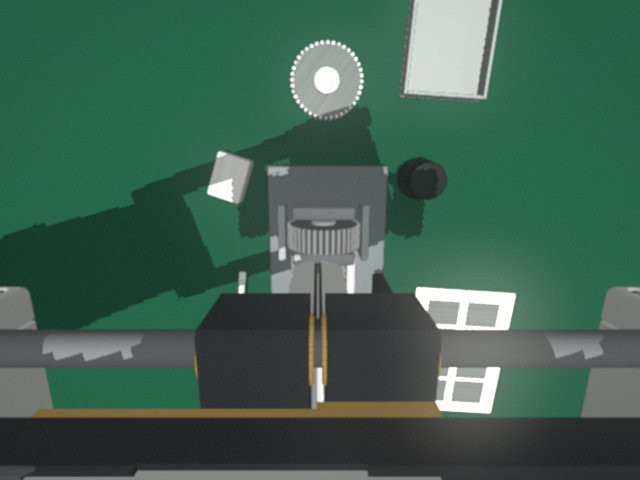

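View pics/side1.png

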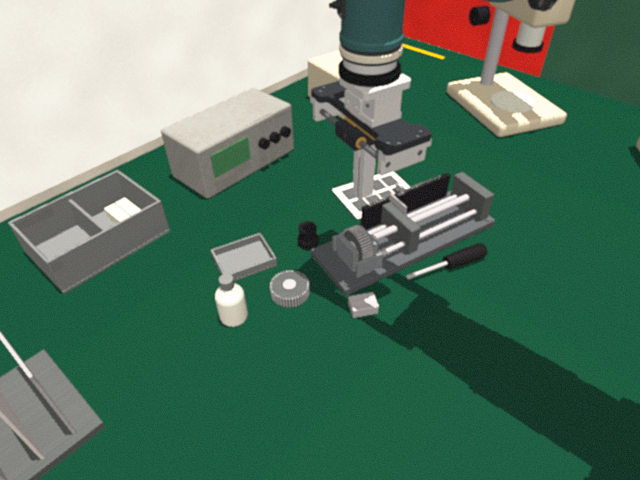

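```bash
python3 - <<'E'
from h import *
p=np.load("pose.npz");W=np.load("wrist1.npz");T=np.load("top0.npz")
for P in [(0,0,.075),(-.03,0,.045),(.03,0,.045),(0,.01,.075),(0,-.01,.075),(.058,.055,.015),(-.05,.055,.015)]:
    print(P,proj(W,[*(p["R"]@P[:2]+p["t"]),P[2]]).round(1),proj(T,[*(p["R"]@P[:2]+p["t"]),P[2]]).round(1))
import cv2
a=cv2.imread("pics/wrist1.png");cv2.imwrite("pics/w1z.png",cv2.resize(a[150:310,220:430],None,fx=3.5,fy=3.5,interpolation=cv2.INTER_CUBIC))
E
```

```text
(0, 0, 0.075) [319.  240.6] [343.6 241.2]
(-0.03, 0, 0.045) [283.  231.8] [336.  264.3]
(0.03, 0, 0.045) [354.6 231.8] [346.8 225. ]
(0, 0.01, 0.075) [319.1 227.6] [336.6 239.2]
(0, -0.01, 0.075) [319.  253.4] [350.5 243.2]
(0.058, 0.055, 0.015) [384.1 163.8] [314.8 201.8]
(-0.05, 0.055, 0.015) [262.1 163.8] [295.3 269.3]
```

View pics/w1z.png

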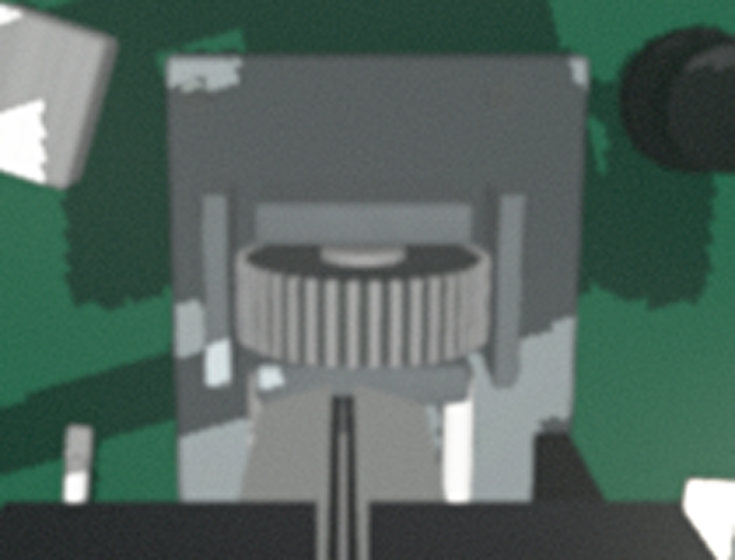

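Emit:
servo_tool([
  [[0,-0.1,0.3],0],
  [[0,-0.1,0.6],0],
  [[0,-0.1,0.8],0],
  [[0,-0.1,0.8],0],
  [[0,-0.1,0.8],0],
  [[0,-0.1,0.8],0],
])

```text
time: 3.55
tool_pos: [0.5741, 0.0847, 0.0838]
ee_rot: [3.138, -0.001, 1.281]
wrist_force: [0.2, -0.0, 0.0]
width: 0.0006
```

```bash
python3 -c "
from h import *
snap('2',['top','side'])
import cv2
a=cv2.imread('pics/side2.png');cv2.imwrite('pics/s2z.png',cv2.resize(a[160:300,300:500],None,fx=4,fy=4,interpolation=cv2.INTER_CUBIC))"
```

```text
t 3.65 tcp [0.57429376 0.08497982 0.08397906] in holder [-8.9  0.5] rot [ 3.13747848e+00 -1.35117122e-03  1.28124518e+00] q [ 0.05  0.2   1.48 -0.    1.45  0.34] F [-0.70124513 -0.03095233 -0.20086063]
```

View pics/s2z.png

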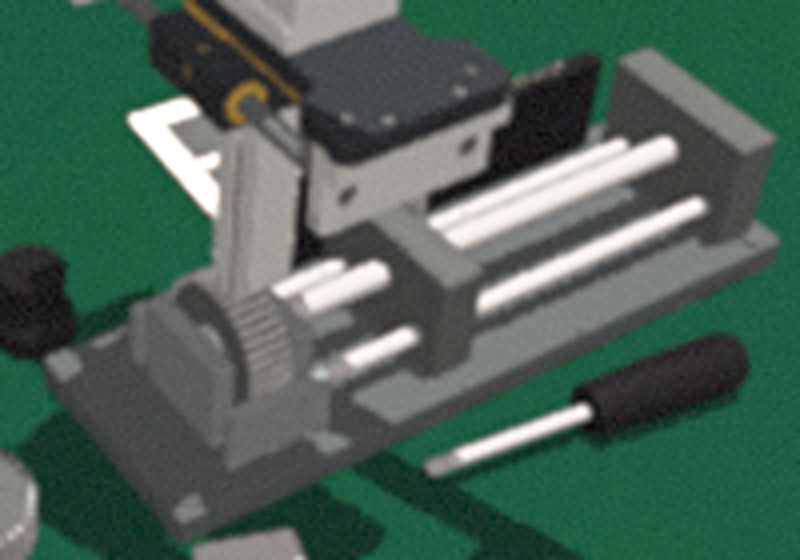

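View pics/top2.png

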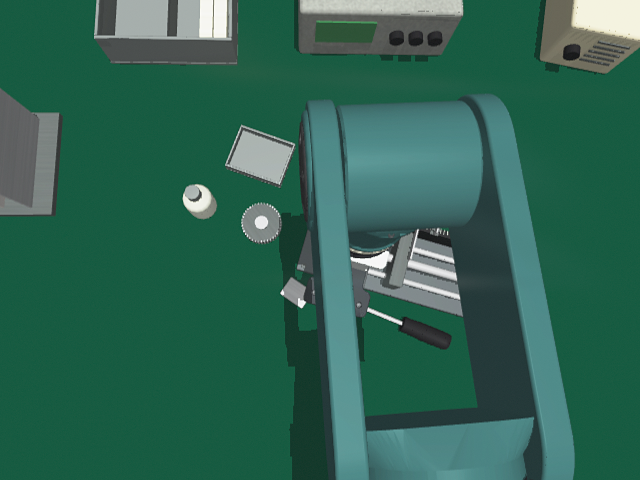

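```bash
python3 - <<'E'
from h import *
p=np.load("pose.npz");S=np.load("side2.npz")
for P in [(-.009,.0005,.084),(-.0215,.0085,.084),(-.0215,-.0075,.084),(.0035,.0085,.084),(.0035,-.0075,.084),(0,0,.075),(0,.01,.075),(0,-.01,.075)]:
    q=proj(S,[*(p["R"]@P[:2]+p["t"]),P[2]]);print(P,((q-[300,160])*4).round())
E
```

```text
(-0.009, 0.0005, 0.084) [249. 281.]
(-0.0215, 0.0085, 0.084) [251. 307.]
(-0.0215, -0.0075, 0.084) [285. 292.]
(0.0035, 0.0085, 0.084) [214. 270.]
(0.0035, -0.0075, 0.084) [248. 255.]
(0, 0, 0.075) [236. 285.]
(0, 0.01, 0.075) [215. 294.]
(0, -0.01, 0.075) [258. 276.]
```

Emit:
servo_tool([
  [[0,0,0.05],0],
  [[0,0,0.08],0],
  [[0,0,0.1],0],
  [[0,0,0.1],0],
])

```text
time: 3.98
tool_pos: [0.5726, 0.0852, 0.0731]
ee_rot: [-3.141, 0.0, 1.282]
wrist_force: [0.6, -0.5, 0.7]
width: 0.0007
```

Emit:
servo_tool([
  [[0,0,0.0125],0],
  [[0,0,0.0125],0],
  [[0,0,0.0125],0],
])

```text
time: 4.23
tool_pos: [0.5727, 0.0852, 0.0729]
ee_rot: [3.142, 0.0, 1.282]
wrist_force: [-1.5, -0.8, 1.6]
width: 0.0009
```

Emit:
servo_tool([
  [[0,0,0.0125],0],
  [[0,0,0.0125],0],
  [[0,0,0.0125],0],
])

```text
time: 4.48
tool_pos: [0.5728, 0.0852, 0.0727]
ee_rot: [3.141, -0.0, 1.282]
wrist_force: [-3.5, -0.1, 6.9]
width: 0.0004
```

Emit:
servo_tool([
  [[0,0,0.0125],0],
  [[0,0,0.0125],0],
  [[0,0,0.0125],0],
])

```text
time: 4.73
tool_pos: [0.5728, 0.0852, 0.0726]
ee_rot: [3.141, -0.0, 1.282]
wrist_force: [-4.2, -0.2, 9.3]
width: 0.0005
```

Emit:
servo_tool([
  [[0,0.031,-0.0126],0],
  [[0,0.0625,-0.022],0],
  [[0,0.094,-0.029],0],
  [[0,0.125,-0.033],0],
  [[0,0.156,-0.034],0],
  [[0,0.1875,-0.033],0],
  [[0,0.1875,-0.033],0],
])

```text
time: 5.32
tool_pos: [0.5886, 0.0805, 0.0752]
ee_rot: [3.138, -0.0, 1.282]
wrist_force: [-0.7, -0.6, 7.4]
width: 0.0005
```

Emit:
servo_tool([
  [[0,0.031,0.004],0],
  [[0,0.0625,0.0106],0],
  [[0,0.094,0.02],0],
  [[0,0.125,0.033],0],
  [[0,0.125,0.033],0],
])

```text
time: 5.73
tool_pos: [0.5993, 0.0773, 0.0727]
ee_rot: [3.135, -0.001, 1.281]
wrist_force: [1.6, -0.8, 6.1]
width: 0.0002
```

```bash
python3 -c "
from h import *
snap('3')
import cv2
a=cv2.imread('pics/side3.png');cv2.imwrite('pics/s3z.png',cv2.resize(a[160:300,300:500],None,fx=4,fy=4,interpolation=cv2.INTER_CUBIC))"
```

```text
t 5.8833 tcp [0.59924421 0.07732034 0.07274605] in holder [17.2  0.3] rot [ 3.13496191e+00 -6.79581776e-04  1.28142024e+00] q [ 0.04  0.26  1.44 -0.    1.44  0.32] F [ 0.46351537 -1.37360682  5.31295061]
```

View pics/s3z.png

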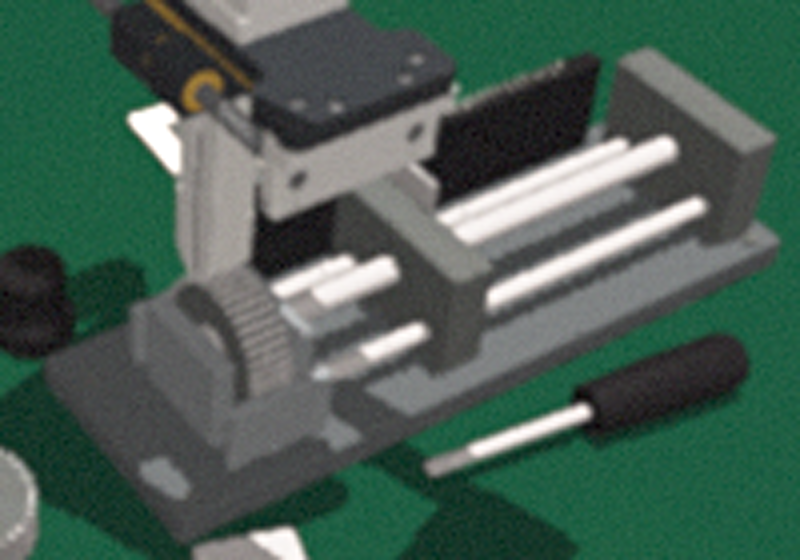

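View pics/wrist3.png

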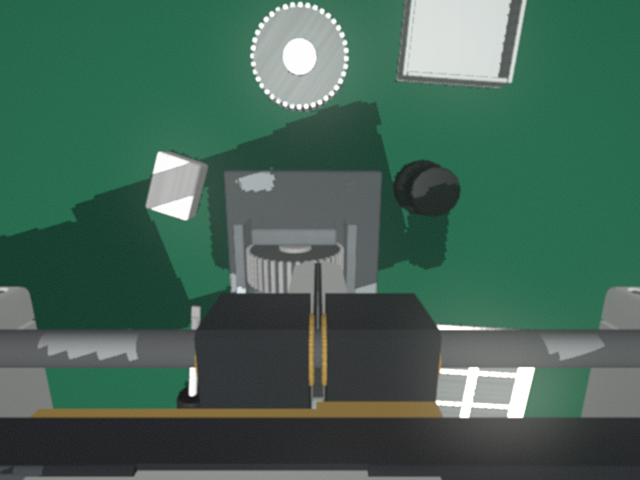

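Emit:
servo_tool([
  [[0,0.031,0.016],0],
  [[0,0.0625,0.036],0],
  [[0,0.094,0.061],0],
  [[0,0.13,-0.05],0],
  [[0,0,-0.14],0],
  [[0,-0.2,-0.14],0],
  [[0,-0.42,-0.1],0],
  [[0,-0.456,-0.02],0],
  [[0,-0.456,0.005],0],
  [[0,-0.43,0.033],0],
  [[0,-0.406,0.061],0],
  [[0,-0.406,0.061],0],
])

```text
time: 6.88
tool_pos: [0.5635, 0.0879, 0.0666]
ee_rot: [-3.135, 0.0, 1.282]
wrist_force: [-10.1, 1.4, 11.1]
width: 0.0006
```

Emit:
servo_tool([
  [[0,0.05,-0.038],0],
  [[0,0.1,-0.064],0],
  [[0,0.15,-0.082],0],
  [[0,0.2,-0.092],0],
  [[0,0.25,-0.0955],0],
  [[0,0.3,-0.092],0],
  [[0,0.35,-0.082],0],
  [[0,0.4,-0.064],0],
  [[0,0.45,-0.038],0],
  [[0,0.5,0],0],
  [[0,0.55,-0.08],0],
  [[0,0.55,-0.15],0],
])

```text
time: 7.88
tool_pos: [0.6087, 0.0742, 0.0773]
ee_rot: [-3.141, 0.0, 1.281]
wrist_force: [-0.4, 0.4, 0.8]
width: 0.0003
```

Emit:
servo_tool([
  [[0,0,-0.2],0],
  [[0,0.3,-0.2],0],
  [[0,0.6,-0.2],0],
  [[0,0.6,-0.2],0],
])

```text
time: 8.22
tool_pos: [0.6569, 0.0596, 0.0936]
ee_rot: [3.139, 0.0, 1.28]
wrist_force: [-0.9, 0.4, -0.3]
width: 0.0004
```

```bash
python3 -c "
from h import *
snap('4')
import cv2
a=cv2.imread('pics/side4.png');cv2.imwrite('pics/s4z.png',cv2.resize(a[160:300,300:500],None,fx=4,fy=4,interpolation=cv2.INTER_CUBIC))"
```

```text
t 8.3667 tcp [0.65326065 0.06116087 0.0930617 ] in holder [73.6  0.3] rot [-3.13982164e+00  2.58651620e-04  1.28155282e+00] q [0.01 0.37 1.26 0.   1.52 0.3 ] F [ 0.89783235  0.0478374  -0.49891186]
```

View pics/s4z.png

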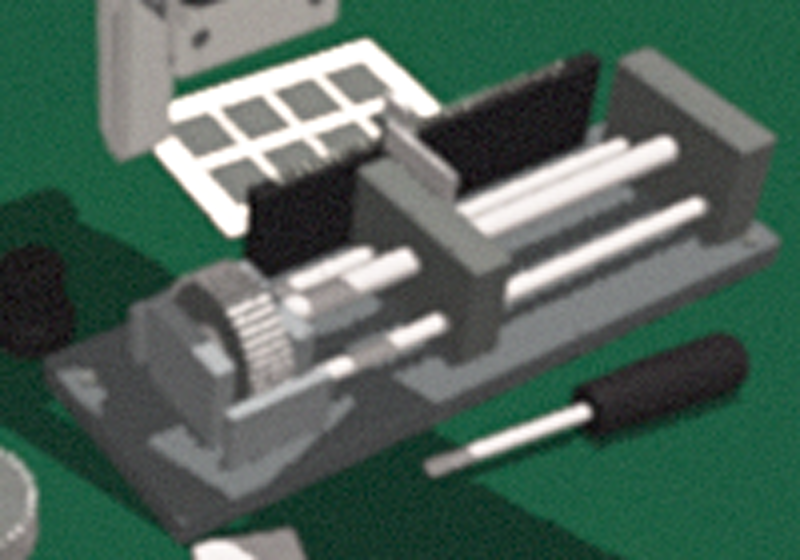

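View pics/top4.png

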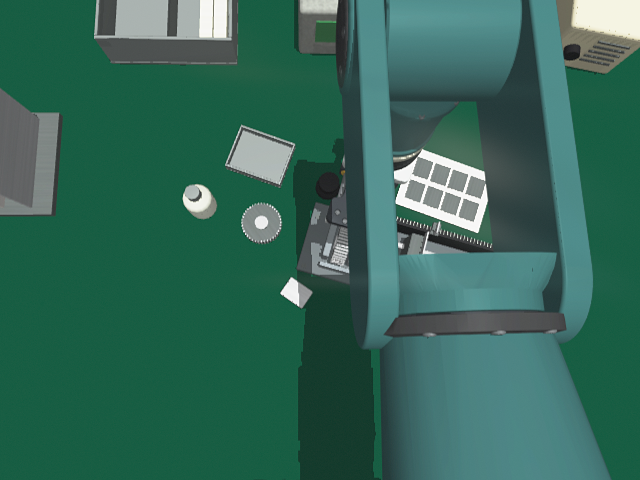

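```bash
python3 - <<'E'
from h import *
import cv2
p=np.load("pose.npz");S=np.load("side4.npz")
f=lambda uv,z:((ray(S,(300+uv[0]/4,160+uv[1]/4),z)[:2]-p["t"])@p["R"]*1000).round(1)
print("jaw corner old/new",f((480,268),.068),f((507,262),.068))
print("blade -x end top old/new",f((428,188),.082),f((458,177),.082), "rail end",f((362,138),.082),f((388,118),.082))
for n in("top4","side4"):
    a=cv2.imread(f"pics/{n}.png")
    a=a[190:270,390:510] if n[0]=="t" else a[170:220,365:440]
    cv2.imwrite(f"pics/{n}zz.png",cv2.resize(a,None,fx=6.5 if n[0]=="t" else 10,fy=6.5 if n[0]=="t" else 10,interpolation=cv2.INTER_CUBIC))
E
```

```text
jaw corner old/new [-36.6 -92.6] [ -39.5 -104. ]
blade -x end top old/new [  1.3 -94.4] [   0.5 -109.2] rail end [ 42.  -91.5] [  47.3 -109.2]
```

View pics/top4zz.png

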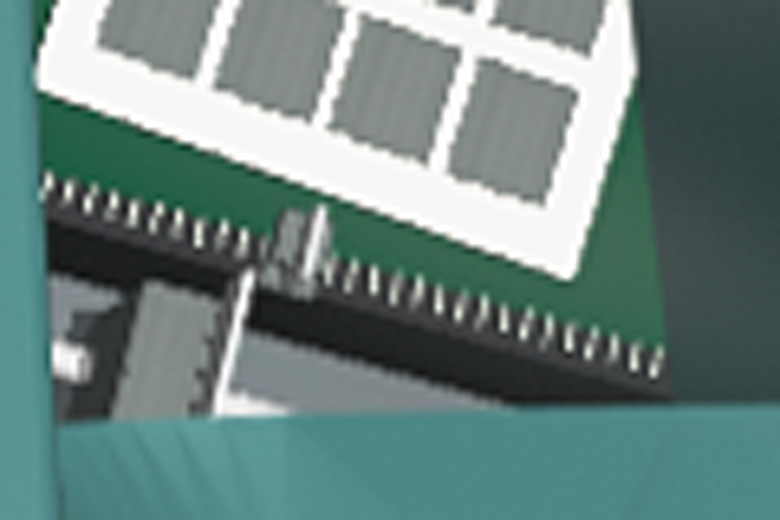

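View pics/side4zz.png

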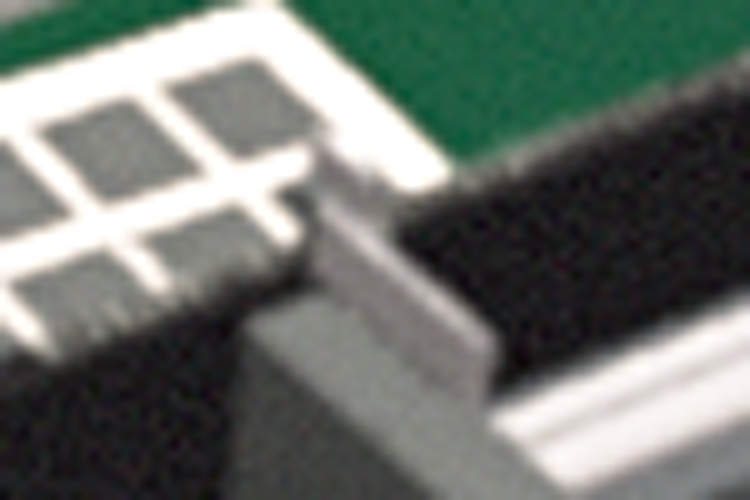

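```bash
cat >> h.py <<'E'
def gap(tag,u0=395,u1=500):
    # sub-pixel: sample along holder y at z=.082 for several holder x on both blades (top camera)
    import cv2
    p=np.load("pose.npz");T=np.load(f"top{tag}.npz")
    g=cv2.cvtColor(T["pixels"],cv2.COLOR_RGB2GRAY).astype(np.float32)
    ys=np.arange(-.135,-.08,.00025)
    def prof(x):
        uv=np.array([proj(T,[*(p["R"]@[x,y]+p["t"]),.082]) for y in ys],np.float32)
        return cv2.remap(g,uv[:,0].reshape(1,-1),uv[:,1].reshape(1,-1),cv2.INTER_LINEAR)[0]
    for x in (.028,.032,.036,.040,.043,.048,.050,.053,.056,.059):
        v=prof(x);b=np.argsort(v)[::-1]
        i=v.argmax();sl=slice(max(i-10,0),i+11);w=np.clip(v[sl]-v[sl].max()*.75,0,None)
        print(x,"peak y",round(1000*(w*ys[sl]).sum()/w.sum(),2),"val",round(float(v[i])))
E
python3 -c "
from h import *
gap('0');print();gap('4')"
```

```text
0.028 peak y -94.54 val 232
0.032 peak y -94.33 val 209
0.036 peak y -94.13 val 234
0.04 peak y -94.38 val 239
0.043 peak y -94.15 val 222
0.048 peak y -121.35 val 205
0.05 peak y -121.23 val 231
0.053 peak y -121.28 val 215
0.056 peak y -121.28 val 231
0.059 peak y -121.33 val 215

0.028 peak y -109.35 val 242
0.032 peak y -109.37 val 242
0.036 peak y -109.13 val 224
0.04 peak y -109.05 val 242
0.043 peak y -109.32 val 237
0.048 peak y -96.94 val 215
0.05 peak y -121.25 val 237
0.053 peak y -121.26 val 224
0.056 peak y -121.29 val 238
0.059 peak y -121.32 val 224
```

Emit:
servo_tool([
  [[0,-0.3,0],0],
  [[0,-0.6,0],0],
  [[0,-0.9,0],0],
  [[0,-0.9,0],0],
])

```text
time: 8.7
tool_pos: [0.5798, 0.0833, 0.0931]
ee_rot: [-3.137, 0.001, 1.284]
wrist_force: [0.1, -0.6, -0.3]
width: 0.0008
```

Emit:
servo_tool([
  [[0,-0.15,0],0],
  [[0,-0.3,0.05],0],
  [[0,-0.31,0.15],0],
  [[0,-0.31,0.25],0],
  [[0,-0.3,0.294],0],
  [[0,-0.3,0.294],0],
  [[0,-0.275,0.322],0],
  [[0,-0.25,0.35],0],
  [[0,-0.25,0.35],0],
])

```text
time: 9.45
tool_pos: [0.5639, 0.0878, 0.067]
ee_rot: [-3.136, 0.0, 1.282]
wrist_force: [-9.0, 1.5, 9.4]
width: 0.0009
```

Emit:
servo_tool([
  [[0,0.05,-0.038],0],
  [[0,0.1,-0.064],0],
  [[0,0.15,-0.082],0],
  [[0,0.2,-0.092],0],
  [[0,0.25,-0.0955],0],
  [[0,0.3,-0.092],0],
  [[0,0.35,-0.082],0],
  [[0,0.4,-0.064],0],
  [[0,0.45,-0.038],0],
  [[0,0.5,0],0],
  [[0,0.55,-0.08],0],
  [[0,0.55,-0.15],0],
])

```text
time: 10.45
tool_pos: [0.6085, 0.0743, 0.0777]
ee_rot: [-3.141, 0.0, 1.281]
wrist_force: [-0.7, -0.3, 0.2]
width: 0.0005
```

Emit:
servo_tool([
  [[0,0,-0.2],0],
  [[0,0.3,-0.2],0],
  [[0,0.6,-0.2],0],
  [[0,0.6,-0.2],0],
])

```text
time: 10.78
tool_pos: [0.6568, 0.0597, 0.0939]
ee_rot: [3.139, -0.0, 1.28]
wrist_force: [-0.6, -0.5, 0.2]
width: 0.0004
```

```bash
python3 -c "
from h import *
snap('5',['top']);gap('5')"
```

```text
t 10.8333 tcp [0.65491704 0.0604784  0.09342477] in holder [75.3  0.2] rot [-3.14151590e+00  1.23755002e-05  1.28069286e+00] q [0.01 0.37 1.26 0.   1.52 0.3 ] F [-1.06033544  0.03900869 -0.91858592]
0.028 peak y -117.69 val 238
0.032 peak y -117.57 val 222
0.036 peak y -117.44 val 230
0.04 peak y -117.57 val 239
0.043 peak y -117.54 val 235
0.048 peak y -96.94 val 215
0.05 peak y -121.25 val 238
0.053 peak y -121.26 val 223
0.056 peak y -121.29 val 238
0.059 peak y -121.33 val 224
```

Emit:
servo_tool([
  [[0,-0.3,0],0],
  [[0,-0.6,0],0],
  [[0,-0.9,0],0],
  [[0,-0.9,0],0],
])

```text
time: 11.17
tool_pos: [0.5799, 0.0833, 0.093]
ee_rot: [-3.136, 0.001, 1.284]
wrist_force: [0.2, -0.1, -0.5]
width: 0.0003
```

Emit:
servo_tool([
  [[0,-0.1,0.05],0],
  [[0,-0.145,0.12],0],
  [[0,-0.145,0.19],0],
  [[0,-0.144,0.223],0],
  [[0,-0.144,0.223],0],
  [[0,-0.134,0.25],0],
  [[0,-0.125,0.276],0],
  [[0,-0.125,0.276],0],
])

```text
time: 11.83
tool_pos: [0.5753, 0.0844, 0.0736]
ee_rot: [-3.141, -0.0, 1.282]
wrist_force: [-3.8, -0.1, 9.1]
width: 0.0004
```

Emit:
servo_tool([
  [[0,0.0375,-0.011],0],
  [[0,0.075,-0.018],0],
  [[0,0.1125,-0.021],0],
  [[0,0.15,-0.0206],0],
  [[0,0.1875,-0.016],0],
  [[0,0.219,-0.0096],0],
  [[0,0.24,-0.0034],0],
  [[0,0.24,-0.0034],0],
  [[0,0.255,-0.05],0],
  [[0,0.27,-0.13],0],
  [[0,0.27,-0.2],0],
])

```text
time: 12.75
tool_pos: [0.5961, 0.0782, 0.0877]
ee_rot: [-3.141, 0.0, 1.281]
wrist_force: [0.1, -0.0, 0.1]
width: 0.0001
```

Emit:
servo_tool([
  [[0,0.3,-0.1],0],
  [[0,0.6,-0.1],0],
  [[0,0.8,-0.1],0],
  [[0,0.8,-0.1],0],
  [[0,0.8,-0.1],0],
])

```text
time: 13.17
tool_pos: [0.6572, 0.0599, 0.0951]
ee_rot: [-3.14, 0.0, 1.281]
wrist_force: [-0.8, 0.4, 0.1]
width: 0.0008
```

```bash
python3 -c "
from h import *
snap('6',['top','side']);gap('6')
import cv2
a=cv2.imread('pics/top6.png')[190:270,390:510];b=cv2.imread('pics/side6.png')[160:220,360:450]
cv2.imwrite('pics/c6.png',np.vstack([cv2.resize(a,(450,300),interpolation=cv2.INTER_CUBIC),cv2.resize(b,(450,300),interpolation=cv2.INTER_CUBIC)]))"
```

```text
t 13.2667 tcp [0.65636941 0.06042634 0.0952289 ] in holder [76.8  0.5] rot [-3.14027118e+00  1.86391964e-04  1.28201048e+00] q [0.01 0.37 1.25 0.   1.52 0.29] F [ 0.36358725 -0.45867388  0.33006583]
0.028 peak y -121.39 val 232
0.032 peak y -121.18 val 239
0.036 peak y -121.4 val 244
0.04 peak y -121.23 val 214
0.043 peak y -121.4 val 245
0.048 peak y -96.94 val 215
0.05 peak y -121.25 val 238
0.053 peak y -121.26 val 223
0.056 peak y -121.29 val 238
0.059 peak y -121.32 val 224
```

View pics/c6.png

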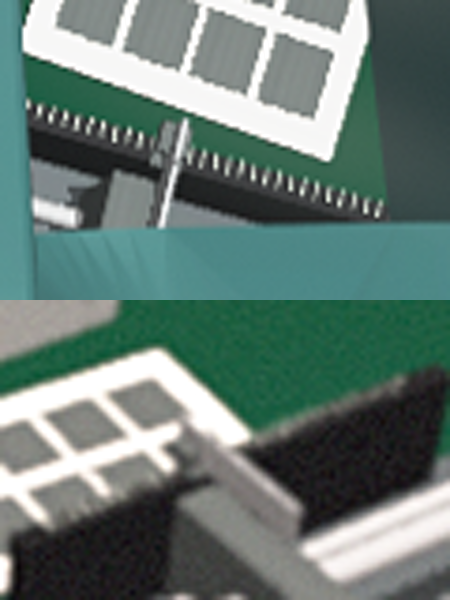

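Both blades now form one straight line in the top and side views, at about y = -121.3 mm. I'll raise the hand clear, check once more and hand in.

Emit:
servo_tool([
  [[0,0,-0.4],0],
  [[0,0,-0.8],0],
  [[0,0,-0.8],0],
  [[0,0,-0.8],0],
  [[0,0,-0.8],0],
  [[0,0,-0.8],0],
])

```text
time: 13.77
tool_pos: [0.6558, 0.0603, 0.1576]
ee_rot: [-3.138, 0.001, 1.282]
wrist_force: [-0.1, 1.1, 0.3]
width: 0.0005
```

```bash
python3 -c "
from h import *
snap('7',['top','side']);gap('7')
a=np.load('side0.npz')['pixels'].astype(int);b=np.load('side7.npz')['pixels'].astype(int)
from bench import robot
print(robot.close_job())"
```

```text
t 13.8667 tcp [0.65600014 0.06020058 0.15734488] in holder [76.5  0.2] rot [-3.13800127e+00  1.15071553e-03  1.28193180e+00] q [ 0.01  0.35  1.16 -0.    1.64  0.29] F [-0.38230515  0.90074295 -0.71710356]
0.028 peak y -121.39 val 232
0.032 peak y -121.18 val 239
0.036 peak y -121.4 val 243
0.04 peak y -121.23 val 213
0.043 peak y -121.4 val 244
0.048 peak y -121.34 val 210
0.05 peak y -121.24 val 237
0.053 peak y -121.27 val 222
0.056 peak y -121.29 val 237
0.059 peak y -121.33 val 223
the job is handed in; nothing more can be done
None
```

View pics/side7.png

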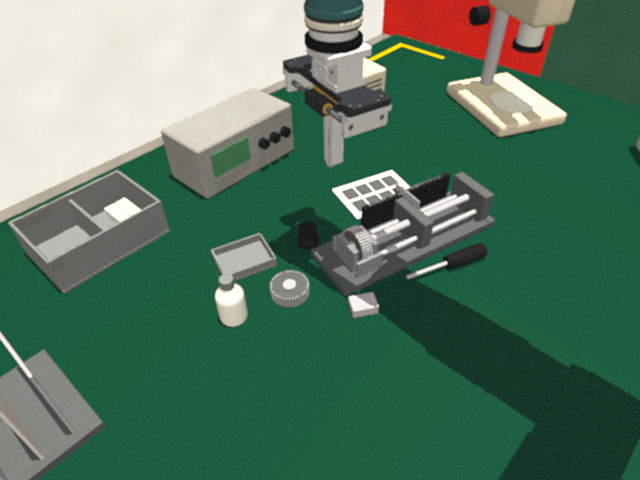

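The jaw's blade is now in line with the gauge cursor's blade, and I have handed the job in at about 13.9 s; no verdict is reported.

- **How it was done:** I rolled the wheel closed with the shut fingertips in four light strokes. The force readings I took during contact were at most about 15 N, and I took none continuously. The gap went from 27 mm to 12 mm after two strokes, then 3.7 mm, then about 0.
- **Last check, top camera:** the jaw's blade reads y = -121.2 to -121.4 mm in the holder's frame and the cursor's blade -121.2 to -121.3 mm. They are in line to about 0.1 mm, well inside the 2 mm allowed. The cursor's reading has not changed since the start.
- **Rest of the bench:** in the last side view the hand is clear at about 157 mm height and the loose things look where they were. I checked them only by eye.
- **Disagreement between cameras:** my first fit put the wheel about 3.5 mm off from where the wrist camera showed it, along the stroke direction. I used the wrist value, and the contact forces on both sides of the wheel agreed with it. It does not affect the blade comparison, which was made within one picture.

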